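# Find the worn antenna rotator by rocking its mast

### The job

One of the two identical antenna rotators has a worn bearing: test the one on the robot's left, then the one on its right. Take each stub mast by its ball and rock it to the left, then to the right, pressing with about 8 N against the end of its travel each way for a moment and never with more than 12 N. Leave the worn mast leaning over to the right so that its play shows, lower the red ring over it onto its flange and let go; leave the other things on the bench alone.

Things in the scene. Friction and masses are not known exactly. Their poses are not given: they have to be found in the camera images.
- rotator_a: Dark steel base plate (130 x 100 x 10 mm, long side along x) of rotator a, one of two look-alike antenna rotators fixed to the bench. Origin: centre of its underside; z up, x away from the robot, y to the robot's left (yaw within 0.35 rad). Which rotator is worn is not marked, and they change places. Grey housing and dome rise to 78 mm, the stub mast to 153 mm.
- housing_a: Grey housing of rotator a, 88 x 78 mm, brass plug on its -x face. Origin: middle of its underside, 14 mm above the bench; axes as the plate's. It leans about its x axis on a stiff rubber mount (80 N m/rad, so at ball height about 5 N per mm of sideways push). A side push of more than about 12 N strains the bearing; about 8 N each way is a proper test.
- tip_a (a point): Centre of the 20 mm ball that tops the stub mast, 143 mm above the bench: the place to hold it. Below: 12 mm rod, then a flange 40 mm across, 8 mm thick, its top 35 mm below here, and a 22 mm neck. z along the mast. It rocks along the housing's y only, about a point 73 mm below: sound about 1 mm each way here, worn about 8 mm, nearly free (1 to 2 N) up to a definite stop. It stays where left.
- rotator_b: Dark steel base plate (130 x 100 x 10 mm, long side along x) of rotator b, one of two look-alike antenna rotators fixed to the bench. Origin: centre of its underside; z up, x away from the robot, y to the robot's left (yaw within 0.35 rad). Which rotator is worn is not marked, and they change places. Grey housing and dome rise to 78 mm, the stub mast to 153 mm.
- housing_b: Grey housing of rotator b, 88 x 78 mm, brass plug on its -x face. Origin: middle of its underside, 14 mm above the bench; axes as the plate's. It leans about its x axis on a stiff rubber mount (80 N m/rad, so at ball height about 5 N per mm of sideways push). A side push of more than about 12 N strains the bearing; about 8 N each way is a proper test.
- tip_b (a point): Centre of the 20 mm ball that tops the stub mast, 143 mm above the bench: the place to hold it. Below: 12 mm rod, then a flange 40 mm across, 8 mm thick, its top 35 mm below here, and a 22 mm neck. z along the mast. It rocks along the housing's y only, about a point 73 mm below: sound about 1 mm each way here, worn about 8 mm, nearly free (1 to 2 N) up to a definite stop. It stays where left.
- ring: Red plastic ring (out-of-service marker) lying flat on the bench: 54 mm outer diameter, 30 mm hole, 22 mm high, 40 to 85 g. Origin: centre of its underside; z up.
- ring_mid (a point): Centre of the red ring, half-way up (11 mm above its underside). When it lies on a flange it is 24 mm below the centre of that mast's ball.
- mug_mid (a point): Blue mug, 80 mm across, 90 mm high, with a handle; its centre, half-way up. Leave alone.
- bottle_mid (a point): Bottle with orange label, 60 mm diameter, 140 mm high; its centre, half-way up. Leave alone.
- jar_mid (a point): Small amber jar with black lid, 60 mm diameter, 50 mm high; its centre, half-way up. Leave alone.
- screwdriver: Screwdriver lying on the bench, 180 mm long along its x axis; origin under its middle. Leave alone.
Mind the look-alikes: they are no part of the job. What is shaped like the rotator_a but brown or green is not meant. Of the things that look like the ring, the larger one is meant.

How it is judged:
On the way, in this order (a step that is already met when the one before it is completed fails the run):
1. the mast of the rotator on the robot's left is rocked to the left and pressed there, at the end of its travel, with about 5 N or more (((world y of rotator_a above 0 m and y of tip_a in the frame of rotator_a above 0.001 m and angle between housing_a's own z axis and vertical above 0.0081 rad) or (world y of rotator_b above 0 m and y of tip_b in the frame of rotator_b above 0.001 m and angle between housing_b's own z axis and vertical above 0.0081 rad))), for 0.15 s.
2. the mast of the rotator on the robot's left is rocked to the right and pressed there, at the end of its travel, with about 5 N or more (((world y of rotator_a above 0 m and y of tip_a in the frame of rotator_a below -0.001 m and angle between housing_a's own z axis and vertical above 0.0081 rad) or (world y of rotator_b above 0 m and y of tip_b in the frame of rotator_b below -0.001 m and angle between housing_b's own z axis and vertical above 0.0081 rad))), for 0.15 s.
3. the mast of the rotator on the robot's right is rocked to the left and pressed there, at the end of its travel, with about 5 N or more (((world y of rotator_a below 0 m and y of tip_a in the frame of rotator_a above 0.001 m and angle between housing_a's own z axis and vertical above 0.0081 rad) or (world y of rotator_b below 0 m and y of tip_b in the frame of rotator_b above 0.001 m and angle between housing_b's own z axis and vertical above 0.0081 rad))), for 0.15 s.
4. the mast of the rotator on the robot's right is rocked to the right and pressed there, at the end of its travel, with about 5 N or more (((world y of rotator_a below 0 m and y of tip_a in the frame of rotator_a below -0.001 m and angle between housing_a's own z axis and vertical above 0.0081 rad) or (world y of rotator_b below 0 m and y of tip_b in the frame of rotator_b below -0.001 m and angle between housing_b's own z axis and vertical above 0.0081 rad))), for 0.15 s.
At the end, for the whole second after the job is handed in: The worn mast leans to the right (ball over 3 mm to the housing's -y; a sound bearing cannot) and the red ring is on it, lying on its flange (ring centre 20 to 30 mm below the ball's along the mast, within 11 mm of its axis, tilted under 0.25 rad), released and at rest ((((x of ring_mid in the frame of tip_a between -0.011 and 0.011 m and y of ring_mid in the frame of tip_a between -0.011 and 0.011 m and z of ring_mid in the frame of tip_a between -0.03 and -0.02 m) and y of tip_a in the frame of housing_a below -0.003 m) or ((x of ring_mid in the frame of tip_b between -0.011 and 0.011 m and y of ring_mid in the frame of tip_b between -0.011 and 0.011 m and z of ring_mid in the frame of tip_b between -0.03 and -0.02 m) and y of tip_b in the frame of housing_b below -0.003 m)) and angle between ring_mid's own z axis and vertical below 0.25 rad and linear speed of ring below 0.02 m/s and contact force between the fingers and ring below 0.05 N); the robot touches nothing.
It fails at once if a rotator is strained: its housing leans more than 0.021 rad on its rubber mount (a side force of about 13 N at the ball) (angle between any of housing_a, housing_b's own z axis and vertical above 0.021 rad).
It fails at once if a bystander (mug, bottle, jar, screwdriver) is moved more than 25 mm (distance of any of mug_mid, bottle_mid, jar_mid, screwdriver from where it was at the start of the episode above 0.025 m).
It also fails if it takes over 72 s, if anything falls off the work surface, if the arm or the gripper's body presses on something with over 40 N, if the wrist force passes 120 N, or if a joint passes its speed limit or range.

### The arm

A 7-joint arm with a two-finger parallel gripper is mounted at the origin on the work surface. World frame = base frame: x ahead of the robot, y to its left, z up, the work surface at z = 0. Lengths are in m, angles in rad, forces in N, time in s.
With the tool pointing down it reaches from about 0.4 to 0.85 m from the base axis. Payload 4.5 kg.
Tool frame: the origin (TCP) lies midway between the tips of the shut fingers; the grasp point (between the pads) lies 19 mm behind it; z points along the fingers, y is the line along which they close (so a half turn about z gives the same grasp; the last joint's range is limited). The gripper opens to 88 mm and grips with 3 to 60 N. Pads are 18 mm wide; open, the fingers measure 123 mm over their backs; the gripper's body (75 mm by 187 mm) begins 45 mm behind the grasp point.
Start: joints at [-1.303, 0.689, -0.195, 1.565, 0.157, 0.902, -0.215], TCP at [0.145, 0.608, 0.239] pointing down, gripper open.
Joint ranges: [-3.01, 3.01], [-0.46, 2.08], [-1.47, 1.51], [0.13, 2.56], [-1, 4.14], [0.04, 2.09], [-2.66, 2.66]. Speed limits (rad/s): [2.57, 2.57, 3.14, 3.14, 3.14, 3.14, 3.14].

### API

Orientations are given as a unit quaternion [w, x, y, z].
In Python, from station import manip, viewer, job_done gives the robot as it stands.
- The arm moves only by the tool carry_out, never from a script. Its argument "targets" is a list of rows, each a list of 7 numbers: the turn, a rotation vector about the world's x, y, z in degrees, then the shift along the world's x, y, z in cm, then the finger opening in cm, from 0 to 8.81. In form: [[wx, wy, wz, x, y, z, grip], ...]. A call has 1 to 5 rows; each row shifts and turns the commanded pose from where the row before left it; what a row does not reach is not made up. A row lasts 1/10 s, in which the tool goes at most 50 mm and 8.59 degrees, less where a joint would pass 70% of its speed; a pose out of reach is approached as far as the arm can. A call with a gripper value outside its range is refused whole. The fingers move at their own pace and stop on an object; "newtons" is the grip in N (left out, the last holds). Time passes only in rows, so rows that do not move let the fingers close. It gives the time, the measured TCP pose, the force, the opening and the grip force at its end, in the units of the state.
- manip.sense(): the state, without advancing time (a new reading comes with each control period).
- viewer.grab_frame(name): name is "scene" or "top"; returns the picture (384x512x3 uint8, red, green, blue); there is no depth.
- viewer.camera_params(name): a dict with "fovy" (degrees; the focal length in pixels is half the picture's height over the tangent of half this angle, whatever the lens; pixels are square), "cx", "cy" (the principal point, pixels), "extrinsics" (4x4, takes a point from camera to world coordinates). Camera axes: x right, y up, looking along -z (the intrinsics and any distortion apply to the point x, -y, -z); pixel columns grow to the right and rows downward; lengths in m; the calibration is good to about 2 mm. A picture is of the moment at which its call begins. camera_params takes no time and is no camera call.
- job_done(): hands the job in; it is judged then, once.
The state is a dict: "time": time; "joint_positions": joint angles; "dq": joint speeds; "effort": joint torques, N m; "position": TCP position; "eef_rot": TCP orientation; "wrist_force": force on the tool from outside, world axes, zero at the start; "ft_torque": the same for the moment, N m; "grip_width": opening from 0.0 (shut) to 1.0 (fully open); "grasp_force": force on a finger pad.
Only numpy, scipy, OpenCV 4.12 (cv2) and the standard library are available. Lean on these libraries where they do the work, as an engineer would, in place of code of your own. Each camera call takes 0.05 s, during which the arm holds its last target. There are 200 camera calls.

## Working session

There is one attempt and no reset: what is moved stays moved. The work goes in short steps, Python scripts to look and compute and a tool call to move; the robot and the scene stay as the last step left them, time stands still between calls to the robot, and variables do not carry over. Pictures are saved under pics/ and viewed, at most 10 in all, crops included, and the job is handed in when it is done.

Besides the shell and the picture viewer there is one more tool, called after "Emit:" in YAML: its name, and indented under it one key for each argument. carry_out: Moves the arm, as the interface text tells. Its arguments: {"type":"object","properties":{"targets":{"type":"array","items":{"type":"array","items":{"type":"number"}}},"newtons":{"type":"number"}},"required":["targets"]}

```bash
mkdir -p pics; cat > h.py <<'E'
import numpy as np, cv2
from station import manip, viewer, job_done
def grab(n,f):
    im=viewer.grab_frame(n); cv2.imwrite('pics/'+f,im[:,:,::-1]); return im
def ray(n,u,v,z):
    p=viewer.camera_params(n); f=192/np.tan(np.radians(p['fovy'])/2); E=np.array(p['extrinsics'])
    d=E[:3,:3]@np.array([(u-p['cx'])/f,-(v-p['cy'])/f,-1]); o=E[:3,3]
    return o+d*(z-o[2])/d[2]
def proj(n,P):
    p=viewer.camera_params(n); f=192/np.tan(np.radians(p['fovy'])/2); E=np.array(p['extrinsics'])
    c=E[:3,:3].T@(np.array(P)-E[:3,3]); return p['cx']-f*c[0]/c[2], p['cy']+f*c[1]/c[2]
E
python3 - <<'E'
from h import *
for n in('scene','top'):
    grab(n,n+'0.png'); print(n,{k:np.round(v,3).tolist() for k,v in viewer.camera_params(n).items() if k!='x' and not isinstance(v,str)}, [k for k in viewer.camera_params(n)])
print(manip.sense())
E
```

```text
scene {'fovy': 51.173, 'cx': 256.117, 'cy': 192.471, 'extrinsics': [[-0.59, -0.595, 0.545, 1.133], [0.807, -0.451, 0.382, 0.456], [0.018, 0.665, 0.746, 0.978], [0.0, 0.0, 0.0, 1.0]]} ['fovy', 'cx', 'cy', 'extrinsics']
top {'fovy': 45.922, 'cx': 260.947, 'cy': 197.557, 'extrinsics': [[-0.023, 0.99, -0.137, 0.288], [-1.0, -0.023, 0.001, -0.0], [-0.002, 0.137, 0.991, 1.691], [0.0, 0.0, 0.0, 1.0]]} ['fovy', 'cx', 'cy', 'extrinsics']
{'time': 0.1, 'joint_positions': array([-1.30317922,  0.68985981, -0.19450402,  1.56618737,  0.15729075,
        0.90249848, -0.21513168]), 'dq': array([-0.00106631, -0.00196274,  0.00057246, -0.0013467 , -0.00066004,
        0.00146782,  0.0017073 ]), 'effort': array([-3.20176739e-03, -5.28510618e+01, -1.27168212e+00, -1.53840262e+01,
       -5.26085962e-02,  1.93542532e-03,  4.19169646e-05]), 'position': array([0.14473095, 0.60745951, 0.23802901]), 'eef_rot': array([-3.18087310e-05,  1.16632448e-01,  9.93174838e-01, -7.81860005e-04]), 'wrist_force': array([0.19516523, 0.75688961, 0.16102824]), 'ft_torque': array([-0.01144165,  0.09696285,  0.03427836]), 'grasp_force': 0.0, 'grip_width': 0.9993510845691427}
```

View pics/scene0.png

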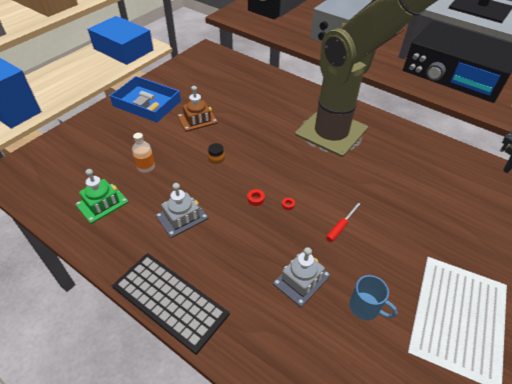

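View pics/top0.png

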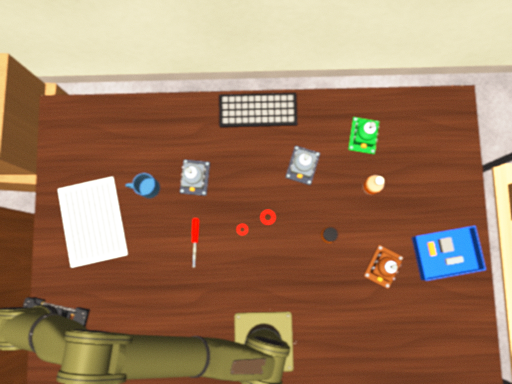

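The scene view shows the grey rotators at (181,210) and (303,275) and the large red ring at (256,197). In the top view the left rotator is at (195,176), the right one at (303,165) and the big ring at (268,217). The mug is just left of the left rotator.

```bash
python3 - <<'E'
from h import *
t=cv2.imread('pics/top0.png'); s=cv2.imread('pics/scene0.png')
for n,im in(('top',t),('scene',s)):
    h=cv2.cvtColor(im,cv2.COLOR_BGR2HSV)
    m=(((h[...,0]<5)|(h[...,0]>175))&(h[...,1]>200)&(h[...,2]>130)).astype(np.uint8)
    k,l,st,c=cv2.connectedComponentsWithStats(m)
    for i in range(1,k):
        if st[i,4]>30: print(n,'red',st[i],c[i].round(1),ray(n,*c[i],.011 if n=='scene' else .02).round(4))
c=lambda im,u,v,w=25:cv2.resize(im[v-w:v+w,u-w:u+w],(390,390),interpolation=cv2.INTER_CUBIC)
w=np.vstack([np.hstack([c(t,195,176),c(t,303,165)])])
w2=np.hstack([c(s,303,270,30),c(s,181,205,30)])
out=cv2.resize(np.vstack([w,w2]),(600,600)); cv2.imwrite('pics/crop.png',out)
E
```

```text
top red [260 209  16  16 175] [267.5 216.7] [ 0.4461 -0.0243  0.02  ]
top red [191 218   9  25 185] [194.7 229.7] [0.4044 0.2453 0.02  ]
top red [236 223  12  13 102] [241.9 229. ] [0.4029 0.0713 0.02  ]
scene red [248 190  16  13 135] [255.6 196.1] [ 0.4403 -0.0309  0.011 ]
scene red [282 198  13  10  83] [288.1 202.6] [0.4    0.0673 0.011 ]
scene red [327 218  21  23 191] [336.9 229.1] [0.3989 0.2416 0.011 ]
```

View pics/crop.png

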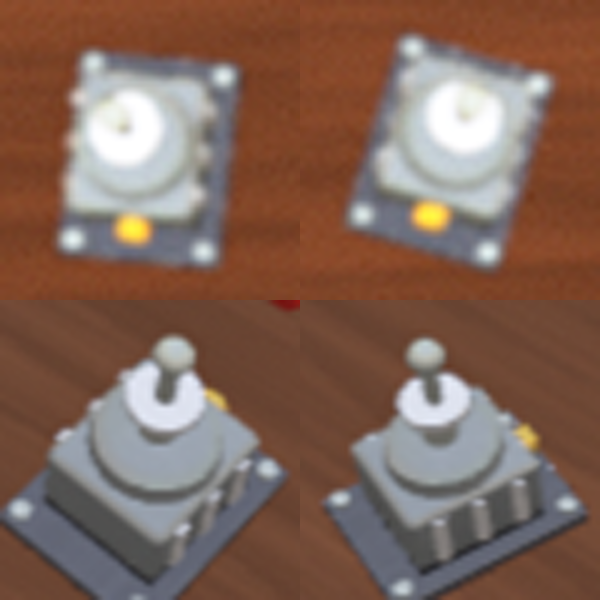

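The crop shows both plates with their four screws, the brass plugs towards the robot, and the balls. In scene pixels, the left rotator's ball is at about (308,251) and the right one's at about (176,186).

```bash
python3 - <<'E'
from h import *
for nm,off,sc,bs,bt in(('L',(170,151),[(93,63),(223,76),(71,239),(204,251)],(273+174/5,240+53/5),(170+118/6,151+122/6)),('R',(278,140),[(112,48),(241,85),(62,215),(188,253)],(151+126/5,175+54/5),(278+168/6,140+104/6))):
    P=np.array([ray('top',off[0]+u/6,off[1]+v/6,.012) for u,v in sc])
    a=P[0]-P[2]+P[1]-P[3]; b=P[0]-P[1]+P[2]-P[3]
    yaw=[np.degrees(np.arctan2(a[1],a[0])),np.degrees(np.arctan2(-b[0],b[1]))]
    print(nm,P.mean(0).round(4),'yaw',np.round(yaw,1),'ball scene',ray('scene',*bs,.143).round(4),'ball top',ray('top',*bt,.143).round(4))
for n in('top','scene'):
    print(n,'mug/bottle')
print('ring',ray('top',267.5,216.7,.022).round(4),ray('scene',255.6,196.1,.015).round(4))
print('mug',ray('top',146,184,.09),'bottle',ray('top',376,183,.14),'jar',ray('top',331,234,.05))
E
```

```text
L [0.6028 0.246  0.012 ] yaw [-6.8 -6.9] ball scene [0.6015 0.2448 0.143 ] ball top [0.5992 0.244  0.143 ]
R [ 0.6397 -0.164   0.012 ] yaw [-18.8 -18.1] ball scene [ 0.6387 -0.1659  0.143 ] ball top [ 0.6392 -0.1622  0.143 ]
top mug/bottle
scene mug/bottle
ring [ 0.446  -0.0243  0.022 ] [ 0.443  -0.0289  0.015 ]
mug [0.56733673 0.40894618 0.09      ] bottle [ 0.54321351 -0.40182736  0.14      ] jar [ 0.37517719 -0.25178785  0.05      ]
```

Emit:
carry_out:
  targets:
    - [0,0,1.3,3.05,-2.42,0,8.8]
    - [0,0,1.3,3.05,-2.42,0,8.8]
    - [0,0,1.3,3.05,-2.42,0,8.8]
    - [0,0,1.3,3.05,-2.42,0,8.8]
    - [0,0,1.3,3.05,-2.42,0,8.8]
  newtons: 3

```text
time: 0.6
position: [0.2983, 0.4856, 0.2384]
eef_rot: [-0.0, 0.06, 0.998, -0.0]
wrist_force: [0.3, -0.5, -0.1]
grip_width: 0.997
grasp_force: 0.0
```

Emit:
carry_out:
  targets:
    - [0,0,0,3.05,-2.42,0,8.8]
    - [0,0,0,3.05,-2.42,0,8.8]
    - [0,0,0,3.05,-2.42,0,8.8]
    - [0,0,0,3.05,-2.42,0,8.8]
    - [0,0,0,3.05,-2.42,0,8.8]

```text
time: 1.1
position: [0.4507, 0.3647, 0.2384]
eef_rot: [-0.0, 0.06, 0.998, -0.0]
wrist_force: [0.5, 0.6, -0.2]
grip_width: 1.0
grasp_force: 0.0
```

Emit:
carry_out:
  targets:
    - [0,0,0,3.05,-2.42,0,8.8]
    - [0,0,0,3.05,-2.42,0,8.8]
    - [0,0,0,3.05,-2.42,0,8.8]
    - [0,0,0,3.05,-2.42,0,8.8]
    - [0,0,0,3.05,-2.42,0,8.8]

```text
time: 1.6
position: [0.6032, 0.2437, 0.2383]
eef_rot: [-0.0, 0.06, 0.998, -0.0]
wrist_force: [-0.6, 0.7, -0.8]
grip_width: 1.003
grasp_force: 0.0
```

Emit:
carry_out:
  targets:
    - [0,0,0,0,0.1,-3,6]
    - [0,0,0,0,0,-3,5]
    - [0,0,0,0,0,-3,4]
    - [0,0,0,0,0,-2.4,4]
    - [0,0,0,0,0,0,4]

```text
time: 2.1
position: [0.5996, 0.2445, 0.1209]
eef_rot: [-0.004, 0.06, 0.998, -0.002]
wrist_force: [0.4, -0.2, -0.8]
grip_width: 0.57
grasp_force: 0.0
```

```bash
python3 - <<'E'
from h import *
print(manip.sense()['position'],manip.sense()['wrist_force'],manip.sense()['grip_width'])
s=grab('scene','s1.png')[:,:,::-1];t=grab('top','t1.png')[:,:,::-1]
cv2.imwrite('pics/c1.png',np.hstack([cv2.resize(s[220:280,278:338],(390,390),interpolation=2),cv2.resize(t[146:206,165:225],(390,390),interpolation=2)]))
E
```

```text
[0.59956275 0.24452674 0.12088465] [ 0.37385289 -0.15039657 -0.76480765] 0.5701786305536203
```

View pics/c1.png

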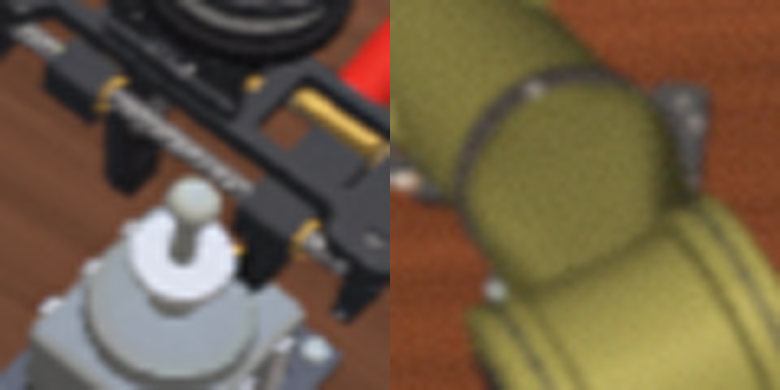

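The ball sits at crop (193,200), and the fingers straddle it at (125,190) and (262,280). The projected grasp point falls on the ball.

Emit:
carry_out:
  targets:
    - [0,0,0,0,0,0,3]
    - [0,0,0,0,0,0,2.6]
    - [0,0,0,0,0,0,2.6]
    - [0,0,0,0,0,0,2.6]
    - [0,0,0,0,0,0,2.6]

```text
time: 2.7
position: [0.6024, 0.2461, 0.1251]
eef_rot: [0.0, 0.06, 0.998, 0.0]
wrist_force: [0.2, 0.3, -0.4]
grip_width: 0.295
grasp_force: 0.0
```

Emit:
carry_out:
  targets:
    - [0,0,0,0,0,0,2.4]
    - [0,0,0,0,0,0,2.3]
    - [0,0,0,0,0,0,2.2]
    - [0,0,0,0,0,0,2.2]
    - [0,0,0,0,0,0,2.2]

```text
time: 3.2
position: [0.6023, 0.246, 0.1247]
eef_rot: [-0.0, 0.06, 0.998, 0.0]
wrist_force: [-0.8, -0.1, 0.1]
grip_width: 0.251
grasp_force: 0.0
```

Emit:
carry_out:
  targets:
    - [0,0,0,0,0,0,2.0]
    - [0,0,0,0,0,0,1.9]
    - [0,0,0,0,0,0,1.8]
    - [0,0,0,0,0,0,1.8]
    - [0,0,0,0,0,0,1.8]

```text
time: 3.7
position: [0.6022, 0.2458, 0.1247]
eef_rot: [-0.0, 0.06, 0.998, -0.0]
wrist_force: [0.3, -0.5, 0.1]
grip_width: 0.218
grasp_force: 3.0
```

Emit:
carry_out:
  targets:
    - [0,0,0,0.01,0.1,0,1.8]
    - [0,0,0,0,0,0,1.8]

```text
time: 3.9
position: [0.6024, 0.247, 0.1247]
eef_rot: [-0.0, 0.06, 0.998, -0.0]
wrist_force: [0.1, -1.3, -0.8]
grip_width: 0.215
grasp_force: 3.0
```

Emit:
carry_out:
  targets:
    - [0,0,0,0.01,0.1,0,1.8]
    - [0,0,0,0,0,0,1.8]

```text
time: 4.1
position: [0.6025, 0.2481, 0.1247]
eef_rot: [0.0, 0.06, 0.998, 0.0]
wrist_force: [-0.4, -1.6, -0.1]
grip_width: 0.211
grasp_force: 3.0
```

Emit:
carry_out:
  targets:
    - [0,0,0,0.01,0.1,0,1.8]
    - [0,0,0,0,0,0,1.8]

```text
time: 4.3
position: [0.6026, 0.2491, 0.1246]
eef_rot: [0.0, 0.06, 0.998, 0.0]
wrist_force: [-0.7, -0.5, 0.2]
grip_width: 0.215
grasp_force: 3.0
```

Emit:
carry_out:
  targets:
    - [0,0,0,0.01,0.1,0,1.8]
    - [0,0,0,0,0,0,1.8]

```text
time: 4.5
position: [0.6027, 0.25, 0.1247]
eef_rot: [-0.0, 0.06, 0.998, -0.0]
wrist_force: [0.1, -0.9, -0.9]
grip_width: 0.216
grasp_force: 3.0
```

Emit:
carry_out:
  targets:
    - [0,0,0,0,0,0,1.8]
    - [0,0,0,0.01,0.1,0,1.8]
    - [0,0,0,0,0,0,1.8]
  newtons: 20

```text
time: 4.8
position: [0.6028, 0.2506, 0.1246]
eef_rot: [-0.0, 0.06, 0.998, -0.0]
wrist_force: [1.1, -2.4, -2.0]
grip_width: 0.206
grasp_force: 9.8
```

Emit:
carry_out:
  targets:
    - [0,0,0,0.01,0.1,0,1.8]
    - [0,0,0,0,0,0,1.8]

```text
time: 5.0
position: [0.6029, 0.2515, 0.1245]
eef_rot: [-0.0, 0.06, 0.998, -0.0]
wrist_force: [1.3, -3.1, -2.6]
grip_width: 0.203
grasp_force: 9.7
```

```bash
python3 - <<'E'
from h import *
s=grab('scene','s2.png')[:,:,::-1]
cv2.imwrite('pics/c2.png',cv2.resize(s[210:290,268:348],(480,480),interpolation=2))
E
```

```text
(no output)
```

View pics/c2.png

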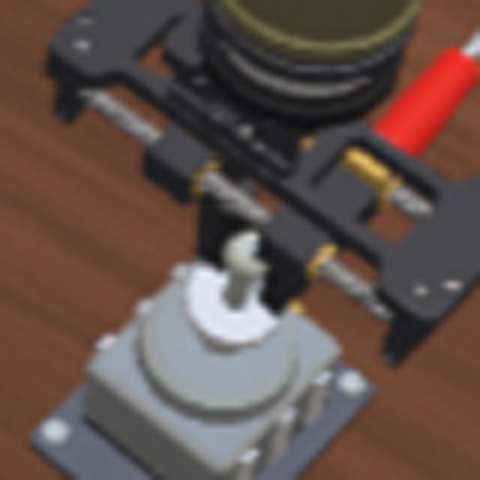

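The ball is still held between the pads, at crop (245,250), and has shifted slightly left with the tool.

Emit:
carry_out:
  targets:
    - [0,0,0,0.01,0.1,0,1.6]
    - [0,0,0,0,0,0,1.6]

```text
time: 5.25
position: [0.6029, 0.2522, 0.1244]
eef_rot: [-0.0, 0.06, 0.998, -0.001]
wrist_force: [1.0, -3.9, -2.5]
grip_width: 0.197
grasp_force: 20.0
```

Emit:
carry_out:
  targets:
    - [0,0,0,0.01,0.1,0,1.6]
    - [0,0,0,0,0,0,1.6]

```text
time: 5.45
position: [0.603, 0.2533, 0.1244]
eef_rot: [-0.0, 0.06, 0.998, -0.001]
wrist_force: [0.0, -5.2, -3.7]
grip_width: 0.2
grasp_force: 20.1
```

Emit:
carry_out:
  targets:
    - [0,0,0,0.01,0.1,0,1.6]
    - [0,0,0,0,0,0,1.6]

```text
time: 5.65
position: [0.6031, 0.2536, 0.1244]
eef_rot: [-0.0, 0.06, 0.998, -0.001]
wrist_force: [0.1, -6.4, -2.7]
grip_width: 0.19
grasp_force: 20.1
```

Emit:
carry_out:
  targets:
    - [0,0,0,0.01,0.1,0,1.6]
    - [0,0,0,0,0,0,1.6]

```text
time: 5.85
position: [0.6031, 0.2538, 0.1244]
eef_rot: [-0.0, 0.061, 0.998, -0.002]
wrist_force: [-0.1, -7.1, -2.3]
grip_width: 0.196
grasp_force: 20.0
```

Emit:
carry_out:
  targets:
    - [0,0,0,0,0,0,1.6]
    - [0,0,0,0,0,0,1.6]

```text
time: 6.05
position: [0.6031, 0.2538, 0.1244]
eef_rot: [-0.0, 0.061, 0.998, -0.002]
wrist_force: [-0.2, -6.5, -1.9]
grip_width: 0.199
grasp_force: 20.0
```

Emit:
carry_out:
  targets:
    - [0,0,0,0.01,0.1,0,1.6]
    - [0,0,0,0,0,0,1.6]
    - [0,0,0,0,0,0,1.6]

```text
time: 6.35
position: [0.6031, 0.254, 0.1244]
eef_rot: [-0.001, 0.061, 0.998, -0.002]
wrist_force: [-0.0, -7.9, -1.5]
grip_width: 0.199
grasp_force: 20.0
```

Emit:
carry_out:
  targets:
    - [0,0,0,0,0,0,1.6]
    - [0,0,0,0,0,0,1.6]

```text
time: 6.55
position: [0.6031, 0.254, 0.1244]
eef_rot: [-0.001, 0.061, 0.998, -0.002]
wrist_force: [-1.3, -8.0, -1.5]
grip_width: 0.194
grasp_force: 20.0
```

Emit:
carry_out:
  targets:
    - [0,0,0,-0.04,-0.3,0,1.6]
    - [0,0,0,-0.02,-0.2,0,1.6]
    - [0,0,0,-0.02,-0.2,0,1.6]
    - [0,0,0,-0.02,-0.2,0,1.6]
    - [0,0,0,0,0,0,1.6]

```text
time: 7.05
position: [0.6026, 0.2496, 0.1249]
eef_rot: [0.0, 0.06, 0.998, 0.001]
wrist_force: [3.1, 0.6, -8.3]
grip_width: 0.199
grasp_force: 20.3
```

Emit:
carry_out:
  targets:
    - [0,0,0,-0.02,-0.2,0,1.6]
    - [0,0,0,-0.02,-0.2,0,1.6]
    - [0,0,0,0,0,0,1.6]

```text
time: 7.35
position: [0.6021, 0.2458, 0.125]
eef_rot: [0.0, 0.06, 0.998, 0.002]
wrist_force: [3.4, 5.0, -8.0]
grip_width: 0.203
grasp_force: 20.4
```

Emit:
carry_out:
  targets:
    - [0,0,0,-0.02,-0.1,0,1.6]
    - [0,0,0,0,-0.1,0,1.6]
    - [0,0,0,0,0,0,1.6]

```text
time: 7.65
position: [0.6019, 0.2442, 0.1252]
eef_rot: [0.0, 0.06, 0.998, 0.002]
wrist_force: [2.8, 4.1, -6.6]
grip_width: 0.198
grasp_force: 20.3
```

Emit:
carry_out:
  targets:
    - [0,0,0,0,0,0,1.7]
    - [0,0,0,-0.01,-0.1,0,1.7]
    - [0,0,0,-0.01,-0.1,0,1.7]
    - [0,0,0,0,0,0,1.7]
  newtons: 12

```text
time: 8.05
position: [0.6014, 0.2405, 0.1252]
eef_rot: [0.0, 0.06, 0.998, 0.0]
wrist_force: [-0.1, 2.5, -2.2]
grip_width: 0.204
grasp_force: 12.0
```

Emit:
carry_out:
  targets:
    - [0,0,0,-0.01,-0.1,0,1.7]
    - [0,0,0,0,0,0,1.7]

```text
time: 8.25
position: [0.6012, 0.239, 0.1249]
eef_rot: [-0.0, 0.06, 0.998, 0.0]
wrist_force: [0.6, 3.6, -1.2]
grip_width: 0.208
grasp_force: 12.0
```

Emit:
carry_out:
  targets:
    - [0,0,0,-0.01,-0.1,0,1.7]
    - [0,0,0,0,0,0,1.7]

```text
time: 8.45
position: [0.6011, 0.2378, 0.1246]
eef_rot: [-0.0, 0.06, 0.998, -0.0]
wrist_force: [-0.3, 3.3, -1.5]
grip_width: 0.203
grasp_force: 12.0
```

Emit:
carry_out:
  targets:
    - [0,0,0,-0.01,-0.1,0,1.7]
    - [0,0,0,0,0,0,1.7]

```text
time: 8.65
position: [0.601, 0.2369, 0.1245]
eef_rot: [-0.0, 0.06, 0.998, -0.0]
wrist_force: [-0.7, 3.7, -2.9]
grip_width: 0.201
grasp_force: 12.1
```

Emit:
carry_out:
  targets:
    - [0,0,0,-0.01,-0.1,0,1.7]
    - [0,0,0,0,0,0,1.7]

```text
time: 8.85
position: [0.601, 0.2366, 0.1246]
eef_rot: [-0.0, 0.06, 0.998, 0.0]
wrist_force: [-0.0, 5.3, -3.2]
grip_width: 0.206
grasp_force: 12.2
```

Emit:
carry_out:
  targets:
    - [0,0,0,-0.01,-0.1,0,1.7]
    - [0,0,0,0,0,0,1.7]

```text
time: 9.05
position: [0.6009, 0.2363, 0.1247]
eef_rot: [-0.0, 0.06, 0.998, 0.001]
wrist_force: [0.4, 7.0, -4.9]
grip_width: 0.204
grasp_force: 12.2
```

Emit:
carry_out:
  targets:
    - [0,0,0,-0.01,-0.1,0,1.7]
    - [0,0,0,0,0,0,1.7]
    - [0,0,0,0,0,0,1.7]

```text
time: 9.35
position: [0.6009, 0.236, 0.1247]
eef_rot: [0.0, 0.06, 0.998, 0.001]
wrist_force: [0.9, 7.5, -5.7]
grip_width: 0.205
grasp_force: 12.2
```

Emit:
carry_out:
  targets:
    - [0,0,0,0,0,0,1.7]
    - [0,0,0,0,0,0,1.7]

```text
time: 9.55
position: [0.6009, 0.236, 0.1247]
eef_rot: [0.0, 0.06, 0.998, 0.001]
wrist_force: [-0.0, 7.3, -4.3]
grip_width: 0.208
grasp_force: 12.2
```

Emit:
carry_out:
  targets:
    - [0,0,0,0,-0.08,0,1.7]
    - [0,0,0,0,0,0,1.7]
    - [0,0,0,0,0,0,1.7]

```text
time: 9.85
position: [0.6009, 0.2358, 0.1247]
eef_rot: [0.0, 0.059, 0.998, 0.002]
wrist_force: [0.3, 8.6, -5.0]
grip_width: 0.211
grasp_force: 12.2
```

Emit:
carry_out:
  targets:
    - [0,0,0,0.03,0.25,0,1.8]
    - [0,0,0,0,0.1,0,1.8]
    - [0,0,0,0,0,0,2.0]
    - [0,0,0,0,0,0,2.2]
  newtons: 6

```text
time: 10.25
position: [0.6013, 0.2356, 0.1249]
eef_rot: [-0.0, 0.06, 0.998, -0.001]
wrist_force: [-1.1, 1.7, 0.9]
grip_width: 0.252
grasp_force: 0.9
```

Emit:
carry_out:
  targets:
    - [0,0,0,0,0,0,2.6]
    - [0,0,0,0,0,0,3.5]
    - [0,0,0,0,0,0,4.5]
    - [0,0,0,0,0,0,5]
    - [0,0,0,0,0,0,5]

```text
time: 10.75
position: [0.6014, 0.2364, 0.1247]
eef_rot: [0.0, 0.06, 0.998, -0.0]
wrist_force: [0.6, 0.3, -0.7]
grip_width: 0.564
grasp_force: 0.0
```

```bash
python3 - <<'E'
from h import *
print(manip.sense()['position'],manip.sense()['wrist_force'],manip.sense()['grip_width'])
s=grab('scene','s3.png')[:,:,::-1]
cv2.imwrite('pics/c3.png',np.hstack([cv2.resize(s[220:280,278:338],(390,390),interpolation=2),cv2.resize(s[156:216,145:205],(390,390),interpolation=2)]))
E
```

```text
[0.60136557 0.23640265 0.12472259] [ 0.58544781  0.25920033 -0.74877135] 0.5644997466901938
```

View pics/c3.png

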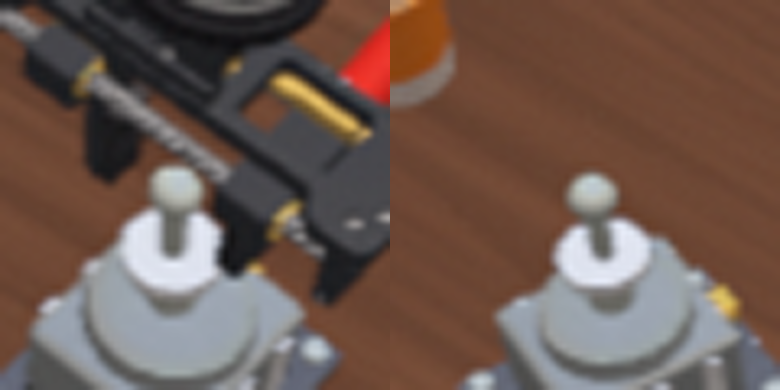

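The left ball is now at crop (176,188), having moved about 8 mm to the right, so the left mast is worn. The right rotator's ball is at crop (202,197) in its half.

Emit:
carry_out:
  targets:
    - [0,0,0,0,0,3,5]
    - [0,0,0,0,0,4,5]
    - [0,0,0,0,0,1,5]
    - [0,0,-2,0.37,-4,0,5]
    - [0,0,-2,0.37,-4,0,5]

```text
time: 11.3
position: [0.6086, 0.1574, 0.2051]
eef_rot: [0.0, 0.094, 0.996, 0.001]
wrist_force: [0.4, 0.3, 0.2]
grip_width: 0.564
grasp_force: 0.0
```

Emit:
carry_out:
  targets:
    - [0,0,-2,0.37,-4,0,5]
    - [0,0,-2,0.37,-4,0,5]
    - [0,0,-2,0.37,-4,0,5]
    - [0,0,-1.6,0.37,-4,0,5]
    - [0,0,0,0.37,-4,0,5]

```text
time: 11.8
position: [0.6269, -0.045, 0.2044]
eef_rot: [-0.0, 0.161, 0.987, -0.0]
wrist_force: [0.9, 0.6, 0.3]
grip_width: 0.569
grasp_force: 0.0
```

Emit:
carry_out:
  targets:
    - [0,0,0,0.37,-4,0,5]
    - [0,0,0,0.37,-4,0,5]
    - [0,0,0,0.37,-4,0,5]
    - [0,0,0,0,0,0,5]
    - [0,0,0,0,0,0,5]

```text
time: 12.3
position: [0.6377, -0.1646, 0.2041]
eef_rot: [-0.0, 0.162, 0.987, -0.0]
wrist_force: [-0.1, 1.5, 0.0]
grip_width: 0.567
grasp_force: 0.0
```

Emit:
carry_out:
  targets:
    - [0,0,0,0.1,0,-3,5]
    - [0,0,0,0,0,-3,5]
    - [0,0,0,0,0,-2,4]
    - [0,0,0,0,0,0,3]
    - [0,0,0,0,0,0,3]
  newtons: 3

```text
time: 12.8
position: [0.6396, -0.1616, 0.125]
eef_rot: [-0.0, 0.16, 0.987, 0.001]
wrist_force: [0.4, -0.5, -0.5]
grip_width: 0.345
grasp_force: 0.0
```

Emit:
carry_out:
  targets:
    - [0,0,0,0,0,0,2.6]
    - [0,0,0,0,0,0,2.4]
    - [0,0,0,0,0,0,2.3]
    - [0,0,0,0,0,0,2.2]
    - [0,0,0,0,0,0,2.2]

```text
time: 13.3
position: [0.6394, -0.1634, 0.125]
eef_rot: [0.0, 0.161, 0.987, 0.0]
wrist_force: [0.1, 0.6, 0.3]
grip_width: 0.246
grasp_force: 0.0
```

Emit:
carry_out:
  targets:
    - [0,0,0,0,0,0,2.1]
    - [0,0,0,0,0,0,2.0]
    - [0,0,0,0,0,0,1.9]
    - [0,0,0,0,0,0,1.8]
    - [0,0,0,0,0,0,1.8]

```text
time: 13.8
position: [0.6393, -0.1633, 0.1247]
eef_rot: [-0.0, 0.161, 0.987, 0.0]
wrist_force: [-0.5, -0.5, 0.0]
grip_width: 0.218
grasp_force: 3.0
```

Emit:
carry_out:
  targets:
    - [0,0,0,0,0,0,1.7]
    - [0,0,0,0,0,0,1.7]
    - [0,0,0,0,0,0,1.7]
  newtons: 12

```text
time: 14.1
position: [0.6393, -0.1633, 0.1247]
eef_rot: [-0.0, 0.161, 0.987, 0.0]
wrist_force: [1.0, -0.4, 1.2]
grip_width: 0.207
grasp_force: 11.9
```

Emit:
carry_out:
  targets:
    - [0,0,0,0.03,0.1,0,1.7]
    - [0,0,0,0,0,0,1.7]

```text
time: 14.3
position: [0.6394, -0.1627, 0.1247]
eef_rot: [-0.0, 0.161, 0.987, -0.0]
wrist_force: [-0.7, -1.4, 0.5]
grip_width: 0.209
grasp_force: 11.9
```

Emit:
carry_out:
  targets:
    - [0,0,0,0.03,0.1,0,1.7]
    - [0,0,0,0,0,0,1.7]

```text
time: 14.5
position: [0.6397, -0.1619, 0.1247]
eef_rot: [-0.0, 0.161, 0.987, -0.0]
wrist_force: [0.3, -1.4, 1.1]
grip_width: 0.207
grasp_force: 11.9
```

Emit:
carry_out:
  targets:
    - [0,0,0,0.03,0.1,0,1.7]
    - [0,0,0,0,0,0,1.7]

```text
time: 14.7
position: [0.6399, -0.1615, 0.1247]
eef_rot: [-0.0, 0.161, 0.987, -0.001]
wrist_force: [-1.4, -3.9, 0.9]
grip_width: 0.209
grasp_force: 11.9
```

Emit:
carry_out:
  targets:
    - [0,0,0,0.03,0.1,0,1.7]
    - [0,0,0,0,0,0,1.7]

```text
time: 14.9
position: [0.64, -0.1611, 0.1247]
eef_rot: [-0.0, 0.161, 0.987, -0.001]
wrist_force: [-2.0, -5.2, 0.2]
grip_width: 0.208
grasp_force: 11.8
```

Emit:
carry_out:
  targets:
    - [0,0,0,0.03,0.1,0,1.7]
    - [0,0,0,0,0,0,1.7]

```text
time: 15.1
position: [0.64, -0.1609, 0.1247]
eef_rot: [-0.0, 0.162, 0.987, -0.002]
wrist_force: [-1.8, -6.1, 1.4]
grip_width: 0.21
grasp_force: 11.8
```

Emit:
carry_out:
  targets:
    - [0,0,0,0.03,0.1,0,1.7]
    - [0,0,0,0,0,0,1.7]
    - [0,0,0,0,0,0,1.7]
    - [0,0,0,0,0,0,1.7]

```text
time: 15.5
position: [0.6401, -0.1606, 0.1247]
eef_rot: [-0.0, 0.162, 0.987, -0.002]
wrist_force: [-1.5, -6.4, 1.1]
grip_width: 0.21
grasp_force: 11.8
```

Emit:
carry_out:
  targets:
    - [0,0,0,0.03,0.1,0,1.7]
    - [0,0,0,0,0,0,1.7]
    - [0,0,0,0,0,0,1.7]
    - [0,0,0,0,0,0,1.7]

```text
time: 15.9
position: [0.6402, -0.1604, 0.1247]
eef_rot: [-0.001, 0.162, 0.987, -0.003]
wrist_force: [-2.4, -8.7, 1.7]
grip_width: 0.21
grasp_force: 11.8
```

Emit:
carry_out:
  targets:
    - [0,0,0,-0.12,-0.4,0,1.7]
    - [0,0,0,-0.12,-0.4,0,1.7]
    - [0,0,0,-0.06,-0.2,0,1.7]
    - [0,0,0,0,0,0,1.7]

```text
time: 16.3
position: [0.639, -0.164, 0.1247]
eef_rot: [0.0, 0.16, 0.987, 0.002]
wrist_force: [0.5, 1.7, -1.0]
grip_width: 0.213
grasp_force: 11.9
```

Emit:
carry_out:
  targets:
    - [0,0,0,-0.03,-0.1,0,1.7]
    - [0,0,0,0,0,0,1.7]

```text
time: 16.5
position: [0.6388, -0.1647, 0.1247]
eef_rot: [0.0, 0.16, 0.987, 0.002]
wrist_force: [1.6, 5.0, -0.7]
grip_width: 0.206
grasp_force: 12.0
```

Emit:
carry_out:
  targets:
    - [0,0,0,-0.03,-0.1,0,1.7]
    - [0,0,0,0,0,0,1.7]

```text
time: 16.7
position: [0.6387, -0.165, 0.1247]
eef_rot: [0.0, 0.16, 0.987, 0.002]
wrist_force: [1.0, 7.4, -2.2]
grip_width: 0.209
grasp_force: 12.0
```

Emit:
carry_out:
  targets:
    - [0,0,0,-0.03,-0.1,0,1.7]
    - [0,0,0,0,0,0,1.7]
    - [0,0,0,0,0,0,1.7]

```text
time: 17.0
position: [0.6386, -0.1653, 0.1247]
eef_rot: [0.0, 0.159, 0.987, 0.002]
wrist_force: [1.7, 7.0, -0.3]
grip_width: 0.205
grasp_force: 12.0
```

Emit:
carry_out:
  targets:
    - [0,0,0,-0.02,-0.08,0,1.7]
    - [0,0,0,0,0,0,1.7]
    - [0,0,0,0,0,0,1.7]
    - [0,0,0,0,0,0,1.7]

```text
time: 17.4
position: [0.6386, -0.1655, 0.1248]
eef_rot: [0.001, 0.159, 0.987, 0.003]
wrist_force: [2.3, 8.0, -1.9]
grip_width: 0.205
grasp_force: 12.0
```

Emit:
carry_out:
  targets:
    - [0,0,0,0.07,0.2,0,1.7]
    - [0,0,0,0.07,0.2,0,1.8]
    - [0,0,0,0,0,0,2.0]
    - [0,0,0,0,0,0,2.4]
    - [0,0,0,0,0,0,3.5]

```text
time: 17.9
position: [0.6383, -0.1677, 0.1248]
eef_rot: [-0.0, 0.161, 0.987, -0.001]
wrist_force: [0.5, -1.0, -0.5]
grip_width: 0.341
grasp_force: 0.0
```

Emit:
carry_out:
  targets:
    - [0,0,0,0,0,0,5]
    - [0,0,0,0,0,0,5]
    - [0,0,0,0,0,0,5]
    - [0,0,0,0,0,3,5]
    - [0,0,0,0,0,4,5]

```text
time: 18.4
position: [0.6369, -0.1662, 0.1934]
eef_rot: [-0.003, 0.161, 0.987, -0.0]
wrist_force: [0.0, -0.1, 0.3]
grip_width: 0.57
grasp_force: 0.0
```

Both tests are done: the right one is sound. Next, the ring.

Emit:
carry_out:
  targets:
    - [0,0,2.3,-3.2,2.3,0,8.8]
    - [0,0,2.3,-3.2,2.3,0,8.8]
    - [0,0,2.3,-3.2,2.3,0,8.8]
    - [0,0,2.3,-3.2,2.3,0,8.8]
    - [0,0,2.3,-3.2,2.3,0,8.8]

```text
time: 18.9
position: [0.4775, -0.0506, 0.1951]
eef_rot: [0.0, 0.06, 0.998, 0.0]
wrist_force: [0.1, 0.4, -0.2]
grip_width: 0.982
grasp_force: 0.0
```

Emit:
carry_out:
  targets:
    - [0,0,0,-3.2,2.3,0,8.8]
    - [0,0,0,0,0,-3,8.8]
    - [0,0,0,0,0,-4,8.8]
    - [0,0,0,0,0,-4,8.8]
    - [0,0,0,0,0,0,8.8]

```text
time: 19.4
position: [0.4443, -0.0279, 0.0812]
eef_rot: [-0.004, 0.06, 0.998, -0.001]
wrist_force: [-0.7, -0.1, 1.1]
grip_width: 0.998
grasp_force: 0.0
```

Emit:
carry_out:
  targets:
    - [0,0,0,0,0,0,8.8]
    - [0,0,0,0,0,0,8.8]

```text
time: 19.6
position: [0.4478, -0.0282, 0.0865]
eef_rot: [0.002, 0.061, 0.998, 0.0]
wrist_force: [-0.9, -0.9, -0.6]
grip_width: 1.002
grasp_force: 0.0
```

```bash
python3 - <<'E'
from h import *
p=manip.sense()['position'];print(p,manip.sense()['grip_width'])
s=grab('scene','s4.png')[:,:,::-1]
print([np.round(proj('scene',q),1) for q in([.4445,-.0265,.011],p)])
cv2.imwrite('pics/c4.png',np.hstack([cv2.resize(s[156:236,216:296],(390,390),interpolation=2),cv2.resize(s[220:280,278:338],(390,390),interpolation=2)]))
E
```

```text
[ 0.44780729 -0.02820573  0.08648202] 1.0024186357753502
[array([255.9, 197.5]), array([255.3, 181.7])]
```

View pics/c4.png

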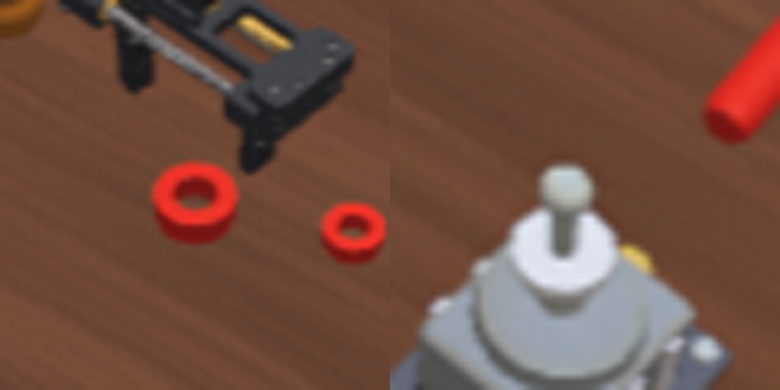

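The ring's top face is centred at about scene pixel (256,196), which puts it near (0.4465, -0.025). The left mast still leans right.

Emit:
carry_out:
  targets:
    - [0,0,0,0,0.25,-3,8.8]
    - [0,0,0,0,0,-3,8.8]
    - [0,0,0,0,0,-1.5,8.8]
    - [0,0,0,0,0,0,8]
    - [0,0,0,0,0,0,7]

```text
time: 20.15
position: [0.4513, -0.0273, 0.027]
eef_rot: [-0.0, 0.061, 0.998, -0.002]
wrist_force: [-0.1, -0.6, -0.8]
grip_width: 0.839
grasp_force: 0.0
```

Emit:
carry_out:
  targets:
    - [0,0,0,0,0,0,6.4]
    - [0,0,0,0,0,0,6.4]
    - [0,0,0,0,0,0,6.4]

```text
time: 20.45
position: [0.4507, -0.0271, 0.0263]
eef_rot: [-0.001, 0.061, 0.998, -0.002]
wrist_force: [-0.1, 1.4, 1.0]
grip_width: 0.724
grasp_force: 0.0
```

Emit:
carry_out:
  targets:
    - [0,0,0,-0.2,0.2,-0.7,6.4]
    - [0,0,0,-0.2,0,-0.7,6.4]
    - [0,0,0,0,0,-0.7,6.4]
    - [0,0,0,0,0,0,6.4]
    - [0,0,0,0,0,0,6.4]

```text
time: 20.95
position: [0.4489, -0.0262, 0.0133]
eef_rot: [-0.002, 0.061, 0.998, -0.003]
wrist_force: [-0.6, -0.1, -0.1]
grip_width: 0.725
grasp_force: 0.0
```

```bash
python3 - <<'E'
from h import *
s=manip.sense();print(s['joint_positions'].round(3),s['position'],s['eef_rot'].round(4))
E
```

```text
[-0.018  0.927 -0.048  2.219  1.554  0.044 -0.153] [ 0.44885018 -0.02622566  0.01330099] [-0.0023  0.0612  0.9981 -0.003 ]
```

Emit:
carry_out:
  targets:
    - [0,0,0,-0.1,0.1,-0.3,6.4]
    - [0,0,0,-0.1,0,-0.3,6.4]
    - [0,0,0,0,0,-0.3,6.4]
    - [0,0,0,0,0,0,6.4]
    - [0,0,0,0,0,0,6.4]

```text
time: 21.45
position: [0.4468, -0.0252, 0.0042]
eef_rot: [-0.002, 0.061, 0.998, -0.003]
wrist_force: [-0.3, 0.1, 0.2]
grip_width: 0.73
grasp_force: 0.0
```

```bash
python3 - <<'E'
from h import *
s=manip.sense();print(s['joint_positions'].round(3),s['position'],s['eef_rot'].round(4))
E
```

```text
[ 0.065  0.949 -0.187  2.22   1.654  0.158 -0.252] [ 0.44677707 -0.02522257  0.00420744] [-0.0024  0.0612  0.9981 -0.003 ]
```

Emit:
carry_out:
  targets:
    - [0,0,0,0,0,0,5.8]
    - [0,0,0,0,0,0,5.4]
    - [0,0,0,0,0,0,5.2]
    - [0,0,0,0,0,0,5.2]
    - [0,0,0,0,0,0,5.2]
  newtons: 10

```text
time: 21.95
position: [0.4469, -0.0253, 0.0042]
eef_rot: [-0.002, 0.061, 0.998, -0.003]
wrist_force: [0.7, -0.8, 2.4]
grip_width: 0.623
grasp_force: 10.0
```

Emit:
carry_out:
  targets:
    - [0,0,0,0,0,0,5.0]
    - [0,0,0,0,0,0,5.0]
    - [0,0,0,0,0,1,5.0]
    - [0,0,0,0,0,1,5.0]
    - [0,0,0,0,0,1,5.0]

```text
time: 22.45
position: [0.4466, -0.0246, 0.0342]
eef_rot: [-0.003, 0.06, 0.998, -0.003]
wrist_force: [0.7, -0.5, -1.4]
grip_width: 0.621
grasp_force: 10.0
```

Emit:
carry_out:
  targets:
    - [0,0,0,0.5,0.5,3,5.0]
    - [0,0,0,0.5,0.5,3,5.0]
    - [0,0,0,0.5,0.5,3,5.0]
    - [0,0,0,0.5,0.5,3,5.0]
    - [0,0,0,0.5,0.5,3,5.0]

```text
time: 22.95
position: [0.4714, -0.0, 0.1852]
eef_rot: [-0.003, 0.061, 0.998, -0.003]
wrist_force: [0.7, 0.0, -1.1]
grip_width: 0.617
grasp_force: 10.0
```

Emit:
carry_out:
  targets:
    - [0,0,0,1,2,1.5,5.0]
    - [0,0,0,1.5,2.5,0,5.0]
    - [0,0,0,1.5,2.5,0,5.0]
    - [0,0,0,1.5,2.5,0,5.0]
    - [0,0,0,0,0,0,5.0]

```text
time: 23.45
position: [0.5282, 0.0997, 0.1994]
eef_rot: [-0.001, 0.059, 0.998, -0.0]
wrist_force: [-0.2, 0.4, -0.3]
grip_width: 0.617
grasp_force: 10.0
```

```bash
python3 - <<'E'
from h import *
s=manip.sense();print(s['joint_positions'].round(3),s['position'],s['eef_rot'].round(4))
E
```

```text
[ 0.149  0.712 -0.714  1.854  0.626  0.818  0.561] [0.52824598 0.09971176 0.19942964] [-1.300e-03  5.890e-02  9.983e-01 -4.000e-04]
```

Emit:
carry_out:
  targets:
    - [1.25,-0.15,0,1.44,2.64,0,5.0]
    - [1.25,-0.15,0,1.44,2.64,0,5.0]
    - [1.25,-0.15,0,1.44,2.64,0,5.0]
    - [1.25,-0.15,0,1.44,2.64,0,5.0]
    - [1.25,-0.15,0,1.44,2.64,0,5.0]

```text
time: 23.95
position: [0.5987, 0.2266, 0.1984]
eef_rot: [0.0, 0.061, 0.997, 0.051]
wrist_force: [-0.6, -0.4, -1.3]
grip_width: 0.617
grasp_force: 10.0
```

Emit:
carry_out:
  targets:
    - [0,0,0,0,0,0,5.0]
    - [0,0,0,0,0,0,5.0]
    - [0,0,0,0,0,0,5.0]

```text
time: 24.25
position: [0.5982, 0.2249, 0.1985]
eef_rot: [0.0, 0.061, 0.997, 0.051]
wrist_force: [-0.0, 0.2, -1.5]
grip_width: 0.623
grasp_force: 10.0
```

```bash
python3 - <<'E'
from h import *
from scipy.spatial.transform import Rotation as R
s=manip.sense();p=s['position'];q=s['eef_rot'];r=R.from_quat(np.r_[q[1:],q[0]]).as_matrix()
u=-r[:,2];print(p,'u',u.round(3)); f=grab('scene','s5.png')[:,:,::-1]
C=p+.007*u
print('ring mid',C,'px',proj('scene',C),'ball px expected',proj('scene',[.6011,.2372,.1426]))
cv2.imwrite('pics/c5.png',cv2.resize(f[210:290,268:348],(480,480),interpolation=2))
# mast line at z of TCP
b=np.array([.6011,.2372,.1426]); a=np.array([-.013,-.109,.994]); print('axis at ring z',b+a*(C[2]-b[2])/a[2])
E
```

```text
[0.5981512  0.22493323 0.19851788] u [-0.007 -0.101  0.995]
ring mid [0.59810391 0.22422704 0.20548201] px (np.float64(304.1453048824543), np.float64(230.70645083401968)) ball px expected (np.float64(305.23577689403027), np.float64(249.04641342474417))
axis at ring z [0.6002776  0.23030449 0.20548201]
```

View pics/c5.png

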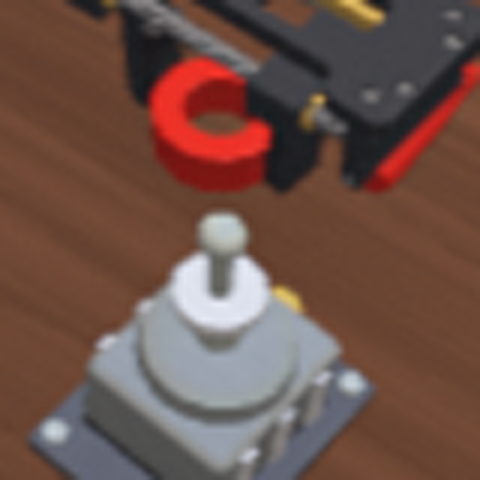

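The ball is at crop (222,234), as predicted, and the ring is at about (212,125). I'll correct sideways, then descend along the mast.

Emit:
carry_out:
  targets:
    - [0.3,-0.2,0,0.1,0.3,0,5.0]
    - [0,0,0,0.1,0.35,0,5.0]
    - [0,0,0,0,0,0,5.0]
    - [0,0,0,0.03,0.22,-2,5.0]
    - [0,0,0,0,0.11,-1,5.0]

```text
time: 24.8
position: [0.6007, 0.2363, 0.1681]
eef_rot: [0.002, 0.061, 0.997, 0.054]
wrist_force: [-0.2, -0.9, -1.0]
grip_width: 0.619
grasp_force: 10.0
```

Emit:
carry_out:
  targets:
    - [0,0,0,0,0,0,5.0]
    - [0,0,0,0,0,0,5.0]

```text
time: 25.0
position: [0.6011, 0.2367, 0.1692]
eef_rot: [0.002, 0.061, 0.997, 0.055]
wrist_force: [0.2, 0.7, -1.0]
grip_width: 0.619
grasp_force: 10.0
```

```bash
python3 - <<'E'
from h import *
from scipy.spatial.transform import Rotation as R
s=manip.sense();p=s['position'];q=s['eef_rot'];r=R.from_quat(np.r_[q[1:],q[0]]).as_matrix()
u=-r[:,2];print(p,'u',u.round(3)); f=grab('scene','s6.png')[:,:,::-1]
C=p+.007*u
cv2.imwrite('pics/c6.png',cv2.resize(f[220:280,278:338],(480,480),interpolation=2))
b=np.array([.6011,.2372,.1426]); a=np.array([-.013,-.109,.994]); print(C,'axis at ring z',b+a*(C[2]-b[2])/a[2])
E
```

```text
[0.60108037 0.23673549 0.16922132] u [-0.011 -0.108  0.994]
[0.60100158 0.23597606 0.17617956] axis at ring z [0.60066083 0.23351773 0.17617956]
```

View pics/c6.png

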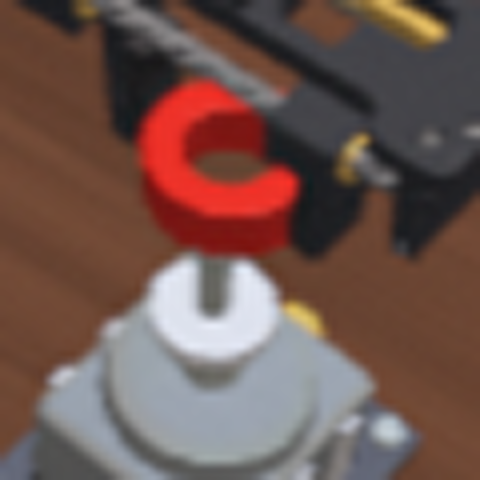

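The ring is now just above the ball, which is hidden behind the ring's front wall at about crop (216,232). I need about -2 mm in y before lowering.

Emit:
carry_out:
  targets:
    - [0,0,0,0,-0.22,0,5.0]
    - [0,0,0,0,0.05,-0.5,5.0]
    - [0,0,0,0.02,0.11,-1,5.0]
    - [0,0,0,0,0.05,-0.5,5.0]
    - [0,0,0,0,0,0,5.0]

```text
time: 25.55
position: [0.6005, 0.2362, 0.1478]
eef_rot: [0.001, 0.061, 0.997, 0.054]
wrist_force: [0.6, -0.4, -0.7]
grip_width: 0.619
grasp_force: 10.0
```

Emit:
carry_out:
  targets:
    - [0,0,0,0,0.05,-0.5,5.0]
    - [0,0,0,0.01,0.05,-0.5,5.0]
    - [0,0,0,0,0.05,-0.5,5.0]
    - [0,0,0,0,0,0,5.0]

```text
time: 25.95
position: [0.601, 0.2378, 0.1332]
eef_rot: [0.002, 0.061, 0.997, 0.054]
wrist_force: [0.2, 0.6, -1.0]
grip_width: 0.621
grasp_force: 10.0
```

Emit:
carry_out:
  targets:
    - [0,0,0,0,0.06,-0.5,5.0]
    - [0,0,0,0.01,0.06,-0.5,5.0]
    - [0,0,0,0,0.06,-0.5,5.0]
    - [0,0,0,0,0.03,-0.3,5.0]
    - [0,0,0,0,0,0,5.0]

```text
time: 26.45
position: [0.6012, 0.24, 0.1155]
eef_rot: [0.002, 0.061, 0.997, 0.054]
wrist_force: [0.3, -0.5, -0.9]
grip_width: 0.622
grasp_force: 10.0
```

Emit:
carry_out:
  targets:
    - [0,0,0,0,0.02,-0.2,5.0]
    - [0,0,0,0,0,0,5.0]

```text
time: 26.65
position: [0.6015, 0.2403, 0.114]
eef_rot: [0.002, 0.061, 0.997, 0.055]
wrist_force: [0.1, 0.3, -0.4]
grip_width: 0.619
grasp_force: 10.0
```

Emit:
carry_out:
  targets:
    - [0,0,0,0,0.01,-0.15,5.0]
    - [0,0,0,0,0,0,5.0]

```text
time: 26.85
position: [0.6015, 0.2404, 0.1126]
eef_rot: [0.002, 0.061, 0.997, 0.055]
wrist_force: [-0.4, -0.3, -1.3]
grip_width: 0.616
grasp_force: 10.0
```

Emit:
carry_out:
  targets:
    - [0,0,0,0,0.01,-0.1,5.0]
    - [0,0,0,0,0,0,5.0]

```text
time: 27.05
position: [0.6016, 0.2405, 0.1122]
eef_rot: [0.003, 0.061, 0.997, 0.055]
wrist_force: [0.1, -0.9, 3.1]
grip_width: 0.612
grasp_force: 10.0
```

The ring touches the flange, so I release it.

Emit:
carry_out:
  targets:
    - [0,0,0,0,0,0,5.5]
    - [0,0,0,0,0,0,5.8]
    - [0,0,0,0,0,0,6.2]
    - [0,0,0,0,0,0,7]
    - [0,0,0,0,0,0,7.5]

```text
time: 27.55
position: [0.6015, 0.2405, 0.1115]
eef_rot: [0.002, 0.061, 0.997, 0.055]
wrist_force: [0.5, 0.6, 0.1]
grip_width: 0.842
grasp_force: 0.0
```

Emit:
carry_out:
  targets:
    - [0,0,0,0,0,0,7.5]
    - [0,0,0,0,-0.05,0.5,7.5]
    - [0,0,0,0,-0.16,1.5,7.5]
    - [0,0,0,0,-0.22,2,7.5]
    - [0,0,0,0,-0.22,2,7.5]

```text
time: 28.05
position: [0.6016, 0.2341, 0.1735]
eef_rot: [0.003, 0.061, 0.997, 0.055]
wrist_force: [0.1, 0.4, -0.1]
grip_width: 0.851
grasp_force: 0.0
```

Emit:
carry_out:
  targets:
    - [0,0,0,0,0,2,7.5]
    - [0,0,0,-3,0,3,7.5]
    - [0,0,0,-3,0,1,7.5]
    - [0,0,0,-3,0,0,7.5]
    - [0,0,0,0,0,0,7.5]

```text
time: 28.55
position: [0.5076, 0.2345, 0.2336]
eef_rot: [0.002, 0.058, 0.997, 0.054]
wrist_force: [1.5, 0.2, -0.6]
grip_width: 0.855
grasp_force: 0.0
```

```bash
python3 - <<'E'
from h import *
s=manip.sense();print(s['position'],s['wrist_force'])
f=grab('scene','s7.png')[:,:,::-1]
cv2.imwrite('pics/c7.png',cv2.resize(f[220:280,278:338],(480,480),interpolation=2))
E
```

```text
[0.50764975 0.23449294 0.23359   ] [ 1.48927789  0.16792229 -0.6034571 ]
```

View pics/c7.png

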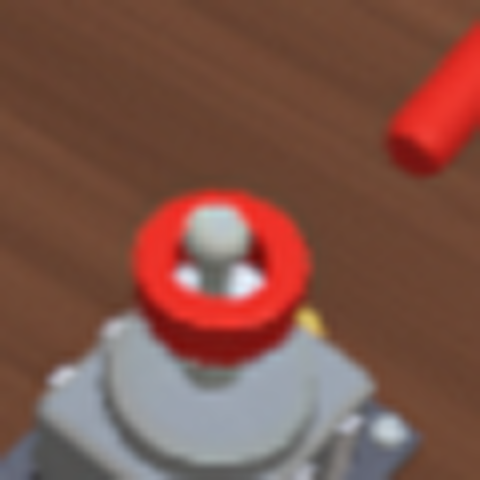

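The ring lies on the flange, and the ball is still at crop (217,233), so the mast still leans right.

Emit:
carry_out:
  targets:
    - [0,0,0,0,0,0,7.5]
    - [0,0,0,0,0,0,7.5]
    - [0,0,0,0,0,0,7.5]

```text
time: 28.9
position: [0.5124, 0.234, 0.2315]
eef_rot: [0.003, 0.061, 0.997, 0.055]
wrist_force: [0.8, -0.6, 0.6]
grip_width: 0.853
grasp_force: 0.0
```

```bash
python3 -c "
from h import *
print(job_done())"
```

```text
the job is handed in; nothing more can be done
None
```

I tested both rotators at about 8 N each way (highest reading about 9 N): the left one is worn, and its mast now leans right with the red ring released on its flange; the job is handed in at about 29 s, with no verdict shown.

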